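# Nest the third ramp channel into the storage rack

### The job

Put the ramp channels away: pick up the wide aluminium U-channel that lies legs-down on the green mat and, keeping it legs-down, nest it over the two legs-up channels in the plywood rack, so that it straddles their two neighbouring legs with one of its legs standing in each trough. Lower it in rather than dropping it, until it sits fully down and level, centred along the rack with its ends within about 15 mm of theirs, and leave the two lower channels lying flat in their places.

Things in the scene. Friction and masses are not known exactly. Their poses are not given: they have to be found in the camera images.
- channel_c: The channel to move: aluminium U, 160 mm long (x), 60 wide (y), 36 high, walls 4 mm (52 clear between legs), 210 g. Lies legs-down, web on top, on a green mat 2 mm thick, beside an unwanted narrow steel channel (30 wide) and brass angle. Origin: middle of its footprint, level with the leg edges; web top 36 mm above; z up. Grip across its width from above; 28 mm or more free beside each leg.
- channel_a: Lower channel on the rack's +y side: the same profile, 160 x 60 x 36 mm, walls 4 mm, 210 g. Loose, lying legs-up in the rack. Origin: middle of its underside; x along its length, y across, z up. Trough floor 4 mm, leg tops 36 mm above the origin.
- channel_b: Lower channel on the rack's -y side: same as channel_a, legs-up, parallel to it, 14 mm between their neighbouring legs, centres 74 mm apart.
- rack: Fixed plywood rack, 176 mm (x, along channels) by 150 (y), ribs 13 high. Origin: centre of its underside, at bench height, midway between the lower channels; z up. Trough floors are 9 mm, lower leg tops 41 mm above it. Nested, the third channel's origin is 9 mm above the rack's, web top 45; it has 15 mm room sideways either way, and 33 mm is free in each trough outside its legs when centred.
There are look-alikes about, which are no part of the job. Leave any blue look-alike of the channel_c alone. There is more than one size of the rack; the job needs the larger.

How it is judged:
By the outcome, as a careful person would: the job done as asked, in the order asked, and still so for the second after the job is handed in, with the robot touching nothing.
It also fails if it takes over 35 s, if anything falls off the work surface, if the arm or the gripper's body presses on something with over 40 N, if the wrist force passes 120 N, or if a joint passes its speed limit or range.

### The arm

A 7-joint arm with a two-finger parallel gripper is mounted at the origin on the work surface. World frame = base frame: x ahead of the robot, y to its left, z up, the work surface at z = 0. Lengths are in m, angles in rad, forces in N, time in s.
With the tool pointing down it reaches from about 0.425 to 0.975 m from the base axis. Payload 16.7 kg.
Tool frame: the origin (TCP) lies at the centre of the arm's flange, where the gripper is bolted on; the fingertips stand 173 mm ahead of it and the grasp point (between the pads) lies 155 mm ahead of it; z points along the fingers, y is the line along which they close (so a half turn about z gives the same grasp; the last joint's range is limited). The gripper opens to 85 mm and grips with 20 to 120 N. Pads are 22 mm wide; open, the fingers measure 114 mm over their backs; the gripper's body (76 mm by 85 mm) begins 54 mm behind the grasp point. The pads swing forward as they close: fully open they stand 13 mm farther back than shut.
Start: joints at [1.056, 0.426, 0.074, 1.606, -0.034, 1.111, -0.067], TCP at [0.241, -0.63, 0.405] pointing down, gripper open.
Joint ranges: [-2.85, 2.85], [-0.5, 2.14], [-1.23, 1.37], [0.21, 2.46], [-1.02, 4.16], [0.16, 2.05], [-2.73, 2.73]. Speed limits (rad/s): [1.89, 1.89, 2.39, 2.39, 3.01, 3.01, 3.01].

### API

Orientations are given as a rotation vector (axis times angle).
In Python, from station import env gives the robot as it stands. Calls block until the motion is done:
- env.movep(position, orientation): joint-space move of the TCP to a pose.
- env.line_to(position, speed=0.15, rotation=None, guard=None): straight line of the TCP; rotation=None keeps the orientation; speed is the mean speed in m/s. With guard (N) it stops when the force on the tool has changed by that much, and returns True; else False.
- env.set_joints(angles): joint-space move.
- env.move_gripper(opening, grasp_force=None): finger opening in m; grasp_force is the grip in N (None keeps the last); returns when the fingers have stopped.
- env.sleep(seconds).
- env.solve_ik(position, orientation): joint angles nearest the present ones, or None.
- env.read_camera(name): name is "side" or "top" or "wrist"; returns (picture, depth): 480x640x3 uint8, blue, green, red; 480x640 float32, m along the optical axis (not along the pixel's ray), 0 where there is no reading.
- env.calibration(name): a dict with "K" (3x3 intrinsics, pixels), "camera_from_world" (4x4, takes a point from world to camera coordinates). Camera axes: x right, y up, looking along -z (the intrinsics and any distortion apply to the point x, -y, -z); pixel columns grow to the right and rows downward; lengths in m; the calibration is good to about 2 mm. A picture is of the moment at which its call begins: read the wrist's pose just before it. calibration takes no time and is no camera call; for the wrist camera it gives the pose at the moment of the call.
A pose or a line that the arm cannot do raises env.PlanningError and nothing moves.
- env.sign_off(): hands the job in; it is judged then, once.
Trained networks look in the newest picture that a camera, given by its name, has taken for a name from the list of things; names that differ only in an ending like _2 or _b are one class to them, and where a whole thing is asked for, a point or a joint stands for the part that bears it (a point fixed in the world has none). Each returns a list of dicts, best first, with "score" (0 to 1); they miss things now and then, are a little off and sometimes report something else, mostly with a low value. They report only what shows in the picture. A call takes as long as a camera call. They do not tell look-alikes from the thing itself.
- env.regions_of(target, camera): "region" (480x640 bool, what is visible of it) and "rect" ([left, top, width, height] as shares, 0 to 1, of the picture: columns of its width, rows of its height, round what is visible of it).
- env.tip_of(target, camera): "at" ([row, column] as shares, 0 to 1, of the picture: columns of its width, rows of its height: a listed point, or the origin of a listed thing).
Readings, each from a call of its own:
- env.read_t(): time.
- env.read_joint_pos(): joint angles.
- env.read_qd(): joint speeds.
- env.read_joint_efforts(): joint torques, N m.
- env.read_tool_pos(): TCP position.
- env.read_ee_rot(): TCP orientation.
- env.read_ft_force(): force on the tool from outside, world axes, zero at the start.
- env.read_moment(): the same for the moment, N m.
- env.read_grip_width(): finger opening in m.
- env.read_grasp_force(): force on a finger pad.
Only numpy, scipy, OpenCV 4.12 (cv2) and the standard library are available. Lean on these libraries where they do the work, as an engineer would, in place of code of your own. Each camera call takes 0.05 s, during which the arm holds its last target. There are 200 camera calls.

## Working session

There is one attempt and no reset: what is moved stays moved. The work goes in short steps, each a Python script; the robot and the scene stay as the last script left them, time stands still between calls to the robot, and variables do not carry over. Pictures are saved under pics/ and viewed, at most 10 in all, crops included, and the job is handed in when it is done.

```bash
ls; mkdir -p pics
python3 - <<'E'
from station import env
import cv2, numpy as np
ims=[]
for c in("top","side"):
    im,d=env.read_camera(c); np.savez(f"pics/{c}.npz",im=im,d=d); cv2.imwrite(f"pics/{c}0.png",im)
    k=env.calibration(c); print(c,k)
    for t in("channel_c","channel_a","rack"):
        for r in env.regions_of(t,c): 
            print(t,round(r["score"],2),np.round(np.array(r["rect"])*[640,480,640,480]).astype(int))
print(env.read_t(), env.read_tool_pos(), env.read_ee_rot())
E
```

```text
pics
top {'K': array([[495.13579352,   0.        , 312.36294447],
       [  0.        , 495.13579352, 238.82049404],
       [  0.        ,   0.        ,   1.        ]]), 'camera_from_world': array([[-0.05907648, -0.99822917,  0.00696439,  0.08514309],
       [ 0.97305151, -0.05602589,  0.22367802, -0.45121802],
       [-0.22289174,  0.01999082,  0.97463821, -0.80173267],
       [ 0.        ,  0.        ,  0.        ,  1.        ]])}
channel_c 0.88 [439 280  43 100]
channel_c 0.83 [163 147  55  97]
channel_c 0.8 [384 145  48  88]
channel_c 0.76 [202 156  57  91]
channel_a 0.88 [439 280  43 100]
channel_a 0.83 [163 147  55  97]
channel_a 0.8 [384 145  48  88]
channel_a 0.76 [202 156  57  91]
rack 0.89 [161 150 102 102]
rack 0.61 [ 62 199  80  79]
side {'K': array([[434.21959287,   0.        , 311.85210015],
       [  0.        , 434.21959287, 245.4602646 ],
       [  0.        ,   0.        ,   1.        ]]), 'camera_from_world': array([[-0.9856711 , -0.16794583,  0.01570623,  0.4323949 ],
       [ 0.12674211, -0.67595554,  0.7259618 , -0.0355266 ],
       [-0.11130555,  0.71755021,  0.68755565, -1.03515032],
       [ 0.        ,  0.        ,  0.        ,  1.        ]])}
channel_c 0.69 [190 284  79  56]
channel_c 0.61 [208 262  77  49]
channel_c 0.57 [249 181  65  34]
channel_c 0.57 [344 179  63  32]
channel_a 0.69 [190 284  79  56]
channel_a 0.61 [208 262  77  49]
channel_a 0.57 [249 181  65  34]
channel_a 0.57 [344 179  63  32]
rack 0.87 [197 357  87  85]
rack 0.78 [185 270 108  77]
0.4 [ 0.24141883 -0.63028551  0.40459875] [-3.08894690e+00 -5.71379978e-01  5.46770896e-05]
```

View pics/top0.png

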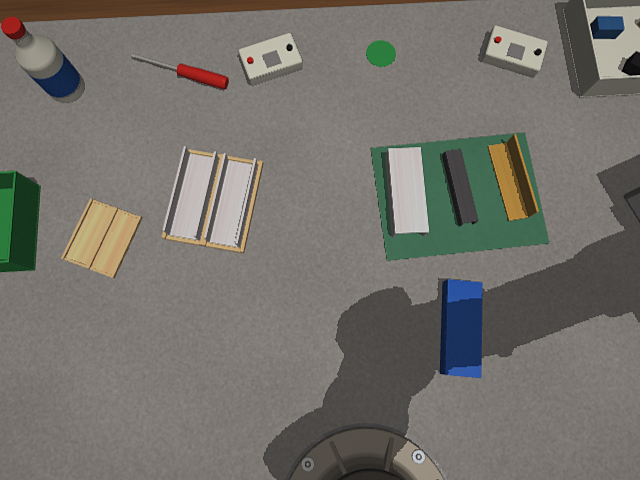

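View pics/side0.png

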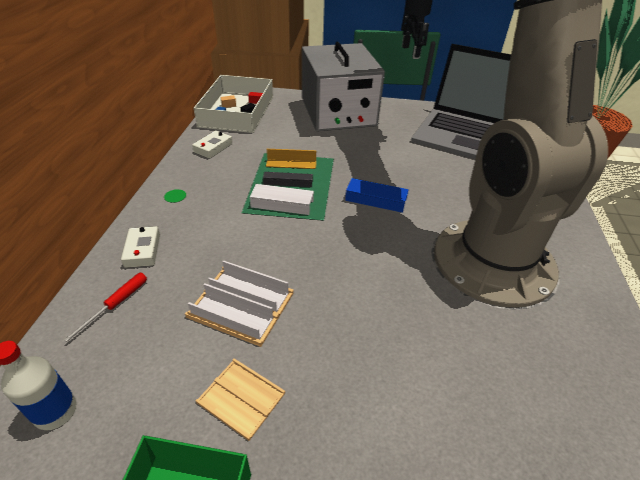

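The silver channel_c is at about (408,190) on the mat in the top view. The large rack with both lower channels is at about (213,200); the blue look-alike (462,328) and the small rack (102,238) stay put. Next I'll localise both from depth.

```bash
cat > h.py <<'E'
import numpy as np, cv2
from scipy.spatial.transform import Rotation as R
def cloud(d,cal):
    v,u=np.mgrid[:480,:640]; K=cal["K"]
    p=np.stack([(u-K[0,2])/K[0,0]*d,-(v-K[1,2])/K[1,1]*d,-d],-1)
    T=np.linalg.inv(cal["camera_from_world"]); w=p@T[:3,:3].T+T[:3,3]
    w[d<=0]=np.nan; return w
def rect(xy):
    "centre, (long,short), yaw of long axis in (-90,90]"
    (cx,cy),(w,h),a=cv2.minAreaRect((xy*1000).astype(np.float32))
    if w<h: w,h,a=h,w,a+90
    a=(a+90)%180-90
    return np.array([cx,cy])/1000,(round(w,1),round(h,1)),a
def down(yaw):
    "tool down, closing line (tool y) at yaw+90deg; yaw deg = channel axis"
    return (R.from_euler('z',yaw,degrees=True)*R.from_rotvec([np.pi,0,0])).as_rotvec()
E
python3 - <<'E'
from station import env
from h import *
w={}
for c in("top","side"):
    z=np.load(f"pics/{c}.npz"); w[c]=cloud(z["d"],env.calibration(c))
P=w["top"]
def sel(c,u0,u1,v0,v1,z0,z1):
    q=w[c][v0:v1,u0:u1].reshape(-1,3); return q[(q[:,2]>z0)&(q[:,2]<z1)]
print("mat",np.nanmedian(P[240:255,400:530,2]))
for c,b in(("top",(375,440,140,240)),("side",(244,318,180,216))):
    q=sel(c,*b,.030,.046); print(c,"C",len(q),rect(q[:,:2]),np.median(q[:,2]))
for c,b in(("top",(150,275,135,265)),("side",(180,300,255,350))):
    for z in((.034,.050),(.004,.050),(.005,.017)):
        q=sel(c,*b,*z); print(c,"R",z,len(q),rect(q[:,:2]),np.median(q[:,2]))
E
```

```text
mat 0.002576245667875676
top C 2901 (array([ 0.54038568, -0.11755586]), (161.2, 60.9), -0.9656982421875) 0.03863607011537762
side C 953 (array([ 0.54114935, -0.11370053]), (160.3, 67.9), -0.15470123291015625) 0.03755899474546587
top R (0.034, 0.05) 1163 (array([0.55100513, 0.23560608]), (161.0, 135.3), -13.330726623535156) 0.0407108149034805
top R (0.004, 0.05) 7787 (array([0.55564319, 0.23753671]), (250.2, 227.6), -2.5534439086914062) 0.010589279322644085
top R (0.005, 0.017) 5635 (array([0.56396021, 0.24683661]), (249.5, 212.8), -9.726806640625) 0.009702678310992585
side R (0.034, 0.05) 1022 (array([0.55251807, 0.23836121]), (162.6, 137.7), -13.596488952636719) 0.03966288907779075
side R (0.004, 0.05) 5273 (array([0.52166388, 0.21339514]), (226.0, 216.4), -13.557022094726562) 0.013222212871092376
side R (0.005, 0.017) 2936 (array([0.55291449, 0.23883272]), (178.2, 152.3), -13.106712341308594) 0.00932396376988004
```

Run:
```python
from station import env
from h import *
env.movep([.5404,-.1166,.33],down(-1))
print(env.read_t(),env.read_tool_pos(),env.read_joint_pos())
cal=env.calibration("wrist"); im,d=env.read_camera("wrist"); cv2.imwrite("pics/w1.png",im)
w=cloud(d,cal).reshape(-1,3)
m=(w[:,2]>.03)&(w[:,2]<.046)&(abs(w[:,0]-.54)<.11)&(abs(w[:,1]+.117)<.05)
print(m.sum(),rect(w[m][:,:2]),np.median(w[m][:,2]))
```

```text
2.55 [ 0.54036072 -0.11748343  0.33006618] [ 0.26681061  0.3195841  -0.20304078  1.94313852  0.08220661  0.88654884
 -1.56757957]
20140 (array([ 0.53942017, -0.11534854]), (159.8, 60.2), -0.8507308959960938) 0.03801655257608699
```

View pics/w1.png

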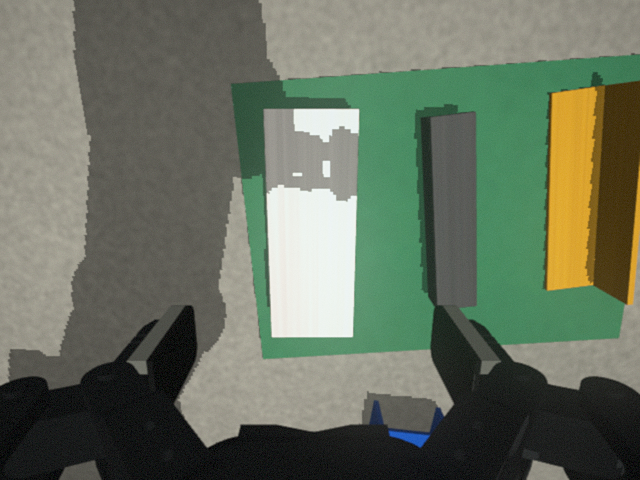

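The wrist view shows channel_c unobstructed, web spanning (264,108)–(358,338), size 159.8×60.2 at z = 38 mm, which matches the spec. Now I'll grasp and lift.

Run:
```python
from station import env
from h import *
env.line_to([.5396,-.1160,.179],speed=.12,guard=12,rotation=down(-.9))
print(env.read_tool_pos(),env.read_ft_force())
env.move_gripper(.05,grasp_force=50)
print(env.read_grip_width(),env.read_grasp_force(),env.read_ft_force())
p=env.read_tool_pos()
env.line_to([p[0],p[1],.30],speed=.12)
print(env.read_t(),env.read_grip_width(),env.read_grasp_force(),env.read_ft_force(),env.read_moment(),env.read_tool_pos())
im,d=env.read_camera("side");cal=env.calibration("side"); cv2.imwrite("pics/s2.png",im[100:340,170:490])
```

```text
[ 0.53985914 -0.1160487   0.17961945] [-0.52227545  0.41662354 -0.1311518 ]
0.05912725714265222 53.3355250954628 [-2.79531744  0.05671561  8.64188285]
5.525 0.0593900892406407 54.1772523522377 [-0.09447306  0.38548039 -2.04516289] [ 0.05381216  0.03673612 -0.03463199] [ 0.5394899  -0.11602413  0.29924089]
```

View pics/s2.png

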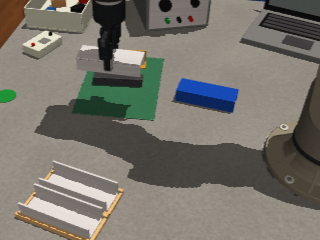

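It's held and level with about 2 N of weight; the crop shows it over the mat at (112,62). I'll carry it above the rack and measure it relative to the lower channels.

Run:
```python
from station import env
from h import *
env.movep([.5515,.2365,.30],down(-13.4))
env.sleep(.3)
print(env.read_t(),env.read_tool_pos(),env.read_ee_rot(),down(-13.4),env.read_grip_width())
cal=env.calibration("wrist"); im,d=env.read_camera("wrist"); cv2.imwrite("pics/w3.png",im)
np.savez("pics/w3.npz",d=d,im=im,**cal)
w=cloud(d,cal).reshape(-1,3); w=w[~np.isnan(w[:,0])]
print(np.histogram(w[:,2],np.arange(-.01,.2,.01))[0])
m=(w[:,2]>.033)&(w[:,2]<.05)&(np.hypot(w[:,0]-.55,w[:,1]-.237)<.125)
print("legs",m.sum(),rect(w[m][:,:2]),np.median(w[m][:,2]))
for c in("top","side"):
    k=env.calibration(c); im,d=env.read_camera(c); q=cloud(d,k).reshape(-1,3)
    for z in((.033,.05),(.148,.170)):
        m=(q[:,2]>z[0])&(q[:,2]<z[1])&(np.hypot(q[:,0]-.55,q[:,1]-.237)<.125)
        print(c,z,m.sum(),rect(q[m][:,:2]) if m.sum()>9 else 0,np.median(q[m][:,2]))
```

```text
7.2 [0.55179499 0.23574633 0.30007084] [ 3.11985149e+00 -3.68315403e-01  2.64176264e-04] [ 3.12013762e+00 -3.66531931e-01 -2.24436078e-17] 0.059351203426373365
[81812 92227   342   139  1064  2618     0     0     0     0     0     0
     0     0    53   576 69891  2603  2794 14568]
legs 3423 (array([0.57032251, 0.23346786]), (134.6, 120.1), 76.48094940185547) 0.04079798601480972
top (0.033, 0.05) 0 0 nan
top (0.148, 0.17) 0 0 nan
side (0.033, 0.05) 954 (array([0.55217554, 0.23850111]), (161.4, 136.4), -13.567100524902344) 0.03933790454698066
side (0.148, 0.17) 1610 (array([0.55295782, 0.2374982 ]), (160.8, 87.2), -13.191917419433594) 0.1580353164383304
  return _methods._mean(a, axis=axis, dtype=dtype,
  ret = ret.dtype.type(ret / rcount)
```

View pics/w3.png

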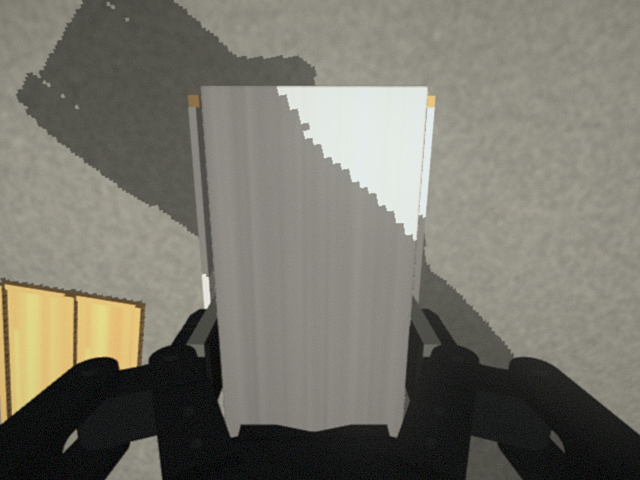

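Run:
```python
from h import *
z=np.load("pics/w3.npz"); g=cloud(z["d"],z); y=np.radians(-13.5)
a=np.array([np.cos(y),np.sin(y)]); n=np.array([-a[1],a[0]])
def st(m,t):
    q=g[m]; A=q[:,:2]@a; N=q[:,:2]@n
    print(t,m.sum(),"along",np.percentile(A,[.2,99.8]).round(4),"lat",np.percentile(N,[.3,99.7]).round(4),"mid",np.percentile(N,[.3,99.7]).mean().round(4),np.median(q[:,2]))
v,u=np.mgrid[:480,:640]
far=(v<300)
H=(g[...,2]>.145)&(g[...,2]<.168)&far&(u>195)&(u<432)
st(H,"held"); print(rect(g[H][:,:2]))
q=g[H]; q=q-q.mean(0); c=np.linalg.lstsq(np.c_[q[:,:2]@a,q[:,:2]@n],q[:,2],rcond=None)[0]; print("slope deg along,lat",np.degrees(c))
L=(g[...,2]>.035)&(g[...,2]<.046)&far
st(L,"legs"); st(L&(u<320),"legs L"); st(L&(u>320),"legs R")
print("tcp",np.array([.55179,.23575])@a,np.array([.55179,.23575])@n)
```

```text
held 45241 along [0.5004 0.561 ] lat [0.329  0.3884] mid 0.3587 0.15822288804521
(array([0.59951105, 0.22491959]), (61.3, 60.4), -13.422142028808594)
slope deg along,lat [-0.09116957  0.00300503]
legs 3205 along [0.4459 0.56  ] lat [0.293  0.4273] mid 0.3601 0.04084525623245175
legs L 1867 along [0.4458 0.56  ] lat [0.4228 0.4273] mid 0.425 0.040707622780823766
legs R 1338 along [0.4467 0.5596] lat [0.293  0.2975] mid 0.2952 0.04097393179763269
tcp 0.4815092538472042 0.3580490260558023
```

Run:
```python
from station import env
from h import *
y=np.radians(-13.5); a=np.array([np.cos(y),np.sin(y)]); n=np.array([-a[1],a[0]])
p=env.read_tool_pos(); xy=p[:2]+.0014*n-.001*a
r=down(-13.5)
s=env.line_to([*xy,.205],speed=.1,rotation=r,guard=15); print(s,env.read_tool_pos(),env.read_ft_force())
if not s:
    s=env.line_to([*xy,.183],speed=.015,guard=6)
    print(s,env.read_tool_pos(),env.read_ft_force(),env.read_moment(),env.read_t())
k=env.calibration("side"); im,d=env.read_camera("side"); cv2.imwrite("pics/s4.png",cv2.resize(im[200:380,140:380],None,fx=3,fy=3))
q=cloud(d,k).reshape(-1,3); m=(q[:,2]>.030)&(q[:,2]<.06)&(np.hypot(q[:,0]-.55,q[:,1]-.237)<.125)
print(np.histogram(q[m][:,2],np.arange(.03,.062,.002)))
```

```text
False [0.55120628 0.23798639 0.20562884] [ 0.03022411  0.10812009 -3.19156232]
True [0.55092413 0.23786784 0.18672925] [-1.60401902 -1.0510546   8.49623297] [-0.12397278  0.17590814 -0.03719354] 9.5583
(array([108, 105, 102,  89, 139, 182, 325, 759, 218,  12,  10,   8,  14,
        10,   7]), array([0.03 , 0.032, 0.034, 0.036, 0.038, 0.04 , 0.042, 0.044, 0.046,
       0.048, 0.05 , 0.052, 0.054, 0.056, 0.058, 0.06 ]))
```

View pics/s4.png

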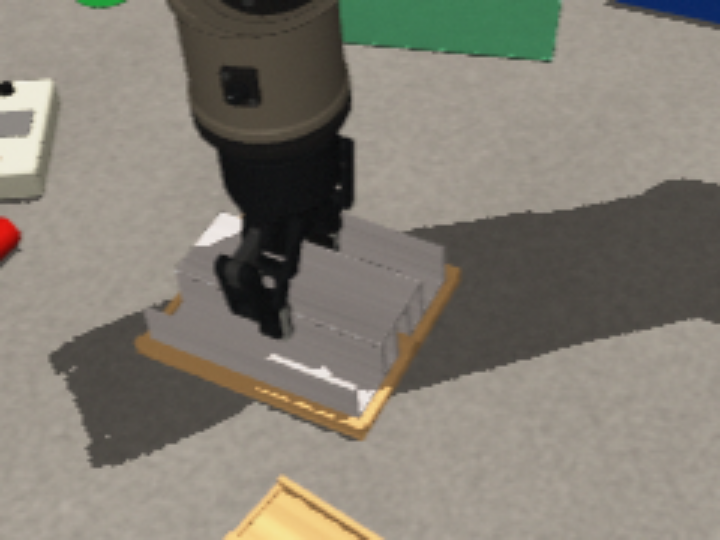

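The third channel straddles the neighbouring legs, with its web at (310,280) in the crop. Contact came at the predicted height and the web top is about 45 mm, so I'll release, retreat and check.

Run:
```python
from station import env
from h import *
env.move_gripper(.076); env.sleep(.2)
p=env.read_tool_pos(); print(p,env.read_grip_width(),env.read_ft_force())
env.line_to([p[0],p[1],.36],speed=.1,guard=15)
print(env.read_t(),env.read_tool_pos(),env.read_ft_force())
y=np.radians(-13.5); a=np.array([np.cos(y),np.sin(y)]); n=np.array([-a[1],a[0]])
o=p[:2]
for c in("wrist","side"):
    k=env.calibration(c); im,d=env.read_camera(c); g=cloud(d,k); cv2.imwrite(f"pics/{c}5.png",im)
    q=g.reshape(-1,3); A=(q[:,:2]-o)@a*1000; N=(q[:,:2]-o)@n*1000; z=q[:,2]
    def st(m,t):
        if m.sum()<20: return print(t,m.sum())
        C=np.linalg.lstsq(np.c_[A[m],N[m],np.ones(m.sum())],z[m]*1000,rcond=None)[0]
        print(c,t,m.sum(),"A",np.percentile(A[m],[.3,99.7]).round(1),"N",np.percentile(N[m],[.3,99.7]).round(1),"z",np.median(z[m]).round(4),"slope deg",np.degrees(C[:2]).round(2))
    st((abs(N)<34)&(abs(A)<95)&(z>.041)&(z<.055),"web")
    for s in(1,-1): st((s*N>55)&(s*N<78)&(abs(A)<95)&(z>.036)&(z<.05),f"leg{s}")
    for s in(1,-1): st((s*N>36)&(s*N<60)&(abs(A)<95)&(z>.004)&(z<.015),f"floor{s}")
```

```text
[0.55052905 0.23764209 0.18598959] 0.07582339359655141 [0.01742141 0.5068636  0.67129319]
12.0083 [0.55042204 0.23760842 0.35943639] [ 0.41683123 -0.06643821 -0.16318831]
wrist web 17440 A [-79.4  79.2] N [-28.9  30.6] z 0.045 slope deg [-0.05 -0.01]
wrist leg1 1445 A [-79.1  80. ] N [63.2 67.8] z 0.0409 slope deg [-1.000e-02  2.362e+01]
wrist leg-1 1433 A [-78.9  80. ] N [-66.6 -62. ] z 0.0409 slope deg [ -0.1  -22.51]
wrist floor1 6202 A [-87.1  87.6] N [36.1 60. ] z 0.0089 slope deg [-0.13  0.02]
wrist floor-1 6182 A [-87.1  87.7] N [-60.  -36.1] z 0.009 slope deg [-0.11 -0.12]
side web 1811 A [-78.7  80.8] N [-28.9  32.4] z 0.0449 slope deg [ 0.01 -0.24]
side leg1 235 A [-78.   81.5] N [62.7 69.3] z 0.0401 slope deg [ -0.09 -18.16]
side leg-1 195 A [-77.8  80.4] N [-67.4 -60.1] z 0.0397 slope deg [ 0.01 -7.58]
side floor1 340 A [-87.3  89.1] N [36.  59.2] z 0.0089 slope deg [ 0.23 -1.  ]
side floor-1 190 A [-86.6  88.8] N [-60.  -36.3] z 0.0087 slope deg [ 0.21 -2.97]
```

View pics/wrist5.png

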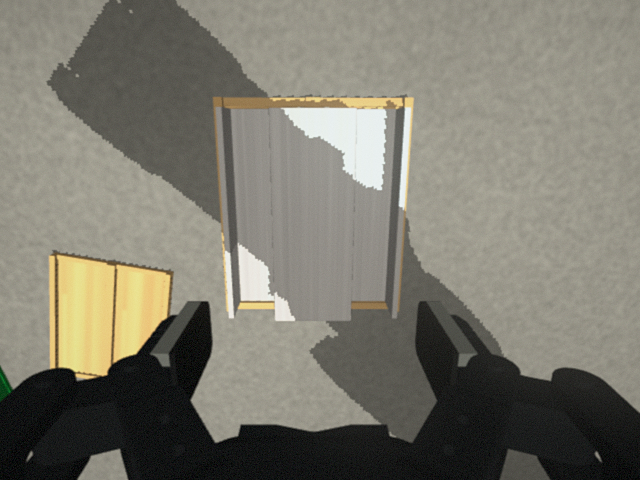

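The wrist view shows the web centred at (312,215) between the outer legs. It is level at 45 mm, its ends are within 1 mm of the lower channels', and the lower channels lie flat.

```bash
python3 -c "
from station import env
print(env.sign_off())"
```

```text
the job is handed in; nothing more can be done
None
```

Channel_c is nested legs-down over the two lower channels, fully seated and level (web top 45 mm), with its ends within about 1 mm of theirs and the lower channels still flat; I handed the job in at about 12 s.

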